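# Stand the fallen ink tin up and push it into the label scanner

### The arm

A 6-joint arm with a two-finger parallel gripper is mounted at the origin on the work surface. World frame = base frame: x ahead of the robot, y to its left, z up, the work surface at z = 0. Lengths are in m, angles in degrees, forces in N, time in s.
With the tool pointing down it reaches from about 0.3 to 0.75 m from the base axis. Payload 8.5 kg.
Tool frame: the origin (TCP) lies at the very end of the fingers, on their centre line; the grasp point (between the pads) lies 19 mm behind it; z points along the fingers, y is the line along which they close (so a half turn about z gives the same grasp; the last joint's range is limited). The gripper opens to 85 mm and grips with 20 to 120 N. Pads are 22 mm wide; open, the fingers measure 114 mm over their backs; the gripper's body (76 mm by 85 mm) begins 54 mm behind the grasp point. The pads swing forward as they close: fully open they stand 13 mm farther back than shut.
Start: joints at [-84.414, 21.807, 74.336, -0, 83.858, -12.336], TCP at [0.169, -0.523, 0.231] pointing down, gripper open.
Joint ranges: [-178.18, 178.18], [-50.72, 133.34], [12.68, 142.11], [-81.47, 261.47], [9.98, 163.14], [-165.26, 165.26]. Speed limits (degrees/s): [136.94, 136.94, 180, 180, 180, 180].

### API

Orientations are given as a 3x3 rotation matrix whose columns are the frame's x, y, z axes.
In Python, from rig import env, optics, spotter gives the robot as it stands.
- The arm moves only by the shell command python3 -m crank 'ROWS' [FORCE]. ROWS is JSON, one flat list of numbers, 5 for each row, row after row: the finger opening in cm, from 0 to 8.54, then the shift along the tool's x, y, z in cm, then the turn about the tool's z in rad. A call has exactly 8 rows; each row shifts and turns the commanded pose from where the row before left it, along the tool's axes as they then stand; what a row does not reach is not made up. A row lasts 1/12 s, in which the tool goes at most 41.7 mm and 7.16 degrees, less where a joint would pass 70% of its speed; a pose out of reach is approached as far as the arm can. A call is refused whole if a number of a shift passes 4.17 or a number of a turn 0.125, either way. A call with a gripper value outside its range is refused whole. The fingers move at their own pace and stop on an object; FORCE is the grip in N (left out, the last holds). Time passes only in rows, so rows that do not move let the fingers close, or fill a call up. It gives the time, the measured TCP pose, the force, the opening and the grip force at its end, in the units of the state.
- env.observe(): the state, without advancing time (a new reading comes with each control period).
- optics.get_image(name): name is "side" or "top"; returns a dict with "color" (480x640x3 uint8, red, green, blue), "intrinsics" (3x3 intrinsics, pixels), "pose" (4x4, takes a point from camera to world coordinates). Camera axes: x right, y up, looking along -z (the intrinsics and any distortion apply to the point x, -y, -z); pixel columns grow to the right and rows downward; lengths in m; the calibration is good to about 2 mm. A picture is of the moment at which its call begins. There is no depth.
- env.close_job(): hands the job in; it is judged then, once.
Trained networks look in a picture, given as the dict that the camera call returned (one of the last four; its "shot" number tells which), for a name from the list of things; names that differ only in an ending like _2 or _b are one class to them, and where a whole thing is asked for, a point or a joint stands for the part that bears it (a point fixed in the world has none). Each returns a list of dicts, best first, with "score" (0 to 1); they miss things now and then, are a little off and sometimes report something else, mostly with a low value. They report only what shows in the picture. A call takes as long as a camera call. They do not tell look-alikes from the thing itself.
- spotter.look_for(picture, query): "at" ([column, row] as shares, 0 to 1, of the picture: columns of its width, rows of its height, amid what is visible of it).
The state is a dict: "time_s": time; "q": joint angles; "qvel": joint speeds; "joint_efforts": joint torques, N m; "position": TCP position; "tool_rot": TCP orientation; "ft_force": force on the tool from outside, world axes, zero at the start; "wrist_torque": the same for the moment, N m; "grip_width": finger opening in m; "gripper_force": force on a finger pad.
Only numpy, scipy, OpenCV 4.12 (cv2) and the standard library are available. Lean on these libraries where they do the work, as an engineer would, in place of code of your own. Each camera call takes 0.05 s, during which the arm holds its last target. There are 200 camera calls.

### The job

One of the ink tins has fallen on its side. Only push it, never lift it: tip it over with a push of the fingertips so that it stands on its base again with the black lid up; then push it along the bench into the V-shaped fence of the label scanner until it rests against both sides of the V. Leave the other things on the bench where they are.

Things in the scene. Friction and masses are not known exactly. Their poses are not given: they have to be found in the camera images.
- tin: fallen ink tin, 110 mm in diameter, 65 mm from base to lid, 0.4-0.85 kg; brass wall, white label, flat black lid (last 15 mm). It lies on its wall, not rolling. Origin: centre of its base face; z: along its axis, out through the lid (now level; up when it stands). Friction 0.5-0.7. Pushed high on the lid face it pivots on the base's lower edge and falls upright past 30 degrees.
- scanner: label scanner fixed to the bench: two steel walls, 35 mm high, 110 mm long, 8 mm thick, meet in a 90 degree V open towards the robot; a grey box 75 mm high behind it. Origin on the bench, where the tin's centre stands when it touches both walls; x: the V's middle line, into the V (its point is 78 mm ahead of the origin, the walls' free ends 78 mm to either side). z up.
- small_tin: upright small ink tin, 70 mm across, 60 mm high, origin at the centre of its underside; not part of the job
- mixing_cup: white open plastic cup, 72 mm across, 90 mm high, origin under its centre; not part of the job
- ink_knife: flat ink spatula lying on the bench, about 265 mm long along its x axis; not part of the job
- colour_guide: closed colour swatch book lying flat, 50 (x) by 170 (y) by 24 mm high, origin under its centre; not part of the job
- ink_roller: rubber hand roller lying on the bench, about 170 mm long along x, 110 mm wide; origin on the bench under the middle of the rubber cylinder; not part of the job
- wash_bottle: capped bottle, 60 mm across, 170 mm high, origin under its centre; not part of the job
- glass_slab: glass plate lying flat, 100 (x) by 140 (y) by 8 mm, origin under its centre; not part of the job
Mind the look-alikes: they are no part of the job. What is shaped like the tin but red is not meant. What is shaped like the scanner but purple is not meant.

How it is judged:
By the outcome, as a careful person would: the job done as asked, in the order asked, and still so for the second after the job is handed in, with the robot touching nothing.
It also fails if it takes over 64 s, if anything falls off the work surface, if the arm or the gripper's body presses on something with over 40 N, if the wrist force passes 120 N, or if a joint passes its speed limit or range.

## Working session

There is one attempt and no reset: what is moved stays moved. The work goes in short steps, Python scripts to look and compute and a shell command to move; the robot and the scene stay as the last step left them, time stands still between calls to the robot, and variables do not carry over. Pictures are saved under pics/ and viewed, at most 10 in all, crops included, and the job is handed in when it is done.

```bash
mkdir -p pics; ls; cat > h.py <<'E'
import numpy as np, cv2
from rig import env, optics, spotter
def ray(im,px):
    K=np.array(im["intrinsics"]);T=np.array(im["pose"])
    d=np.linalg.inv(K)@np.array([px[0],px[1],1.0]); d=np.array([d[0],-d[1],-d[2]])
    return T[:3,3],T[:3,:3]@d
def atz(im,px,z):
    o,d=ray(im,px); return o+d*(z-o[2])/d[2]
def proj(im,P):
    K=np.array(im["intrinsics"]);T=np.array(im["pose"])
    c=T[:3,:3].T@(np.array(P)-T[:3,3]); p=K@np.array([c[0],-c[1],-c[2]]); return p[:2]/p[2]
def tri(a,pa,b,pb):
    oa,da=ray(a,pa);ob,db=ray(b,pb)
    s=np.linalg.lstsq(np.c_[da,-db],ob-oa,rcond=None)[0]
    A=oa+s[0]*da;B=ob+s[1]*db; return (A+B)/2,np.linalg.norm(A-B)
E
python3 - <<'E'
from h import *
ims={}
for n in("top","side"):
    im=optics.get_image(n); ims[n]=im
    cv2.imwrite(f"pics/{n}0.png",cv2.cvtColor(im["color"],cv2.COLOR_RGB2BGR))
    print(n,[k for k in im],np.round(np.array(im["pose"])[:3],3).tolist(), np.round(im["intrinsics"],1).tolist())
    for q in("tin","scanner"):
        for r in spotter.look_for(im,q)[:4]: 
            p=[r["at"][0]*640,r["at"][1]*480]; print(n,q,round(r["score"],2),np.round(p),np.round(atz(im,p,.04),3))
s=env.observe();print(s["time_s"],s["position"],np.round(s["tool_rot"],3).tolist(),s["grip_width"])
E
```

```text
pics
top ['color', 'intrinsics', 'pose', 'shot'] [[-0.005, 0.98, -0.199, 0.235], [-1.0, -0.005, -0.002, -0.094], [-0.003, 0.199, 0.98, 1.499]] [[598.1, 0.0, 320.0], [0.0, 598.1, 238.0], [0.0, 0.0, 1.0]]
top tin 0.92 [220. 290.] [0.402 0.155 0.04 ]
top tin 0.8 [173. 349.] [0.261 0.263 0.04 ]
top tin 0.73 [284. 287.] [ 0.408 -0.003  0.04 ]
top scanner 0.92 [360. 134.] [ 0.805 -0.196  0.04 ]
top scanner 0.89 [526. 303.] [ 0.366 -0.591  0.04 ]
side ['color', 'intrinsics', 'pose', 'shot'] [[0.996, 0.072, -0.057, 0.437], [-0.09, 0.632, -0.769, -1.079], [-0.019, 0.771, 0.636, 0.907]] [[507.3, 0.0, 315.5], [0.0, 507.3, 243.4], [0.0, 0.0, 1.0]]
side tin 0.8 [272. 201.] [0.402 0.182 0.04 ]
side tin 0.79 [274. 238.] [0.403 0.005 0.04 ]
side tin 0.73 [235. 182.] [0.288 0.302 0.04 ]
side tin 0.43 [226. 322.] [ 0.288 -0.287  0.04 ]
side scanner 0.96 [437. 276.] [ 0.803 -0.19   0.04 ]
side scanner 0.76 [257. 449.] [ 0.356 -0.599  0.04 ]
0.3 [ 0.1692481  -0.52320725  0.2311244 ] [[0.951, 0.308, -0.0], [0.308, -0.951, 0.001], [0.0, -0.001, -1.0]] 0.08548297201941456
```

View pics/top0.png

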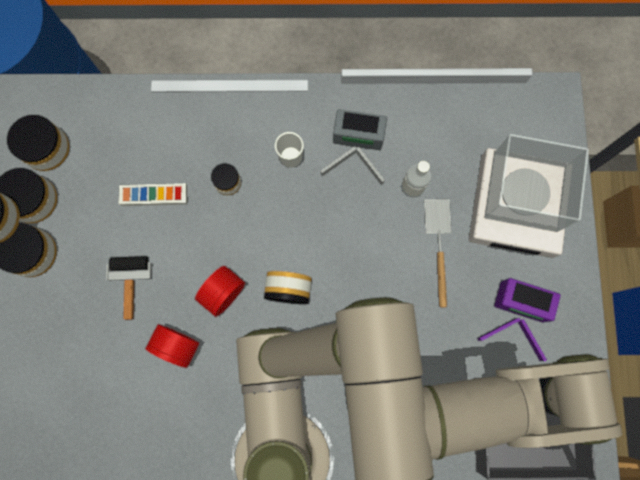

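View pics/side0.png

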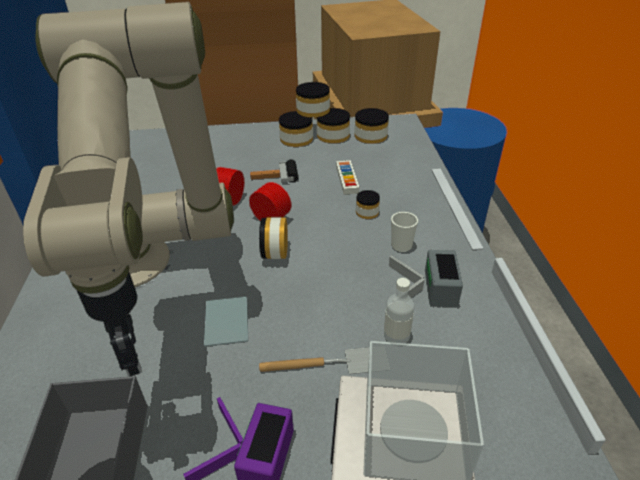

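Three tin-shaped things in the top view: red at (220,290), red at (173,349), and brass, white and black at (288,287). The last fits, and its lid faces the robot. Two V fences: grey at (360,134) and purple at (526,303); the grey one is meant. I'll confirm both in one crop.

```bash
python3 - <<'E'
import cv2
a=cv2.imread("pics/top0.png")[118:318,200:430]
cv2.imwrite("pics/c1.png",cv2.resize(a,None,fx=2.9,fy=2.9,interpolation=cv2.INTER_CUBIC))
E
```

```text
(no output)
```

View pics/c1.png

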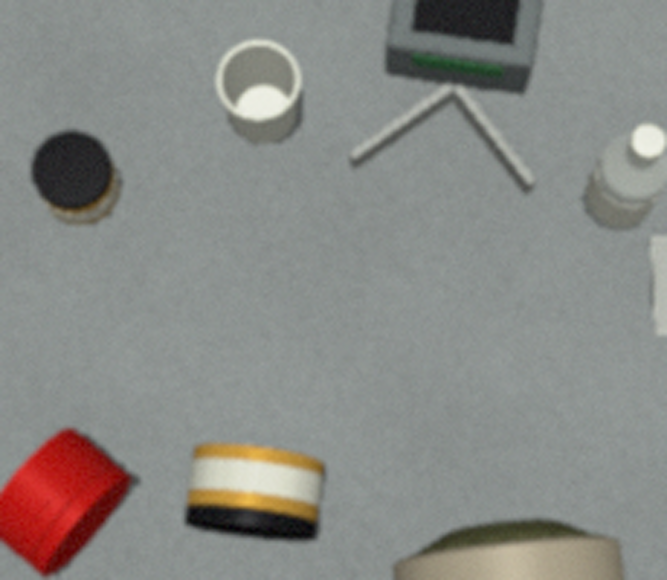

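The crop confirms it: the tin at crop (255,490) has brass, white and black bands with the lid towards the robot. The grey V has its apex at (455,90) and its free ends at (355,157) and (530,185).

```bash
cat >> h.py <<'E'
def tinpts(x,y,yaw):  # lying; base centre x,y ; axis yaw
    a=np.linspace(0,2*np.pi,40); ax=np.array([np.cos(yaw),np.sin(yaw),0]);l=np.array([-ax[1],ax[0],0])
    r=.055*(np.cos(a)[:,None]*l+np.sin(a)[:,None]*[0,0,1])+[x,y,.055]
    return np.r_[r,r+.065*ax]
E
python3 - <<'E'
from h import *
from scipy.optimize import minimize
T=optics.get_image("top");S=optics.get_image("side")
c=lambda u,v:(200+u/2.9,118+v/2.9)
print("tri tin",tri(T,(284,287),S,(274,238)),"scn",tri(T,(360,134),S,(437,276)))
W={n:atz(T,c(*p),.035) for n,p in dict(apex=(455,92),L=(353,157),R=(530,185)).items()}
for n in W: print(n,W[n].round(4))
# mask fit
def mask(im,box):
    g=cv2.GaussianBlur(im["color"],(3,3),0).astype(float); x0,y0,x1,y1=box
    m=np.zeros((480,640),np.uint8); sub=g[y0:y1,x0:x1]; 
    bg=np.median(sub.reshape(-1,3)[:],0) if 0 else np.array(g[y0+1:y0+4,x0+1:x0+6].mean((0,1)))
    m[y0:y1,x0:x1]=(np.abs(sub-bg).max(2)>32); 
    m=cv2.morphologyEx(m,cv2.MORPH_CLOSE,np.ones((5,5)));return m
M=[mask(T,(255,258,322,312))]
k=4
def cost(p):
    t=0
    for im,m in((T,M[0]),):
        h=cv2.convexHull(np.array([proj(im,P) for P in tinpts(*p)],np.float32)*k)
        r=np.zeros((480*k,640*k),np.uint8); cv2.fillConvexPoly(r,np.round(h).astype(np.int32),1)
        r=cv2.resize(r.astype(np.float32),(640,480),interpolation=cv2.INTER_AREA); t+=np.abs(r-m).sum()
    return t
best=min((minimize(cost,[.44,0.0,y0],method="Nelder-Mead",options=dict(initial_simplex=[[.44,0,y0],[.45,0,y0],[.44,.01,y0],[.44,0,y0+.1]])) for y0 in (np.pi-.1,np.pi+.1)),key=lambda r:r.fun)
print("tin",best.x,np.degrees(best.x[2]),best.fun,M[0].sum())
o=[]
for im,n in((T,"T"),(S,"S")):
    a=cv2.cvtColor(im["color"],cv2.COLOR_RGB2BGR); a=cv2.resize(a,None,fx=4,fy=4,interpolation=cv2.INTER_CUBIC)
    for P in tinpts(*best.x): cv2.circle(a,tuple(int(v*4+2) for v in proj(im,P)),2,(255,0,255),-1)
    for P in W.values(): cv2.circle(a,tuple(int(v*4+2) for v in proj(im,P)),3,(0,0,255),-1)
    o.append(a)
cv2.imwrite("pics/ov.png",np.hstack([cv2.resize(o[0][480:1260,1000:1600],(400,520)),cv2.resize(o[1][800:1300,1000:1800],(400,250))if 0 else cv2.resize(o[1][800:1320,1000:1800],(400,260)).repeat(2,0)]))
d=W["L"]+W["R"]; d=W["apex"]-d/2; print("V axis deg",np.degrees(np.arctan2(d[1],d[0])),np.linalg.norm(d), np.linalg.norm(W["L"]-W["R"]))
E
```

```text
tri tin (array([ 0.40575785, -0.00358006,  0.04760583]), np.float64(0.0032800849023568173)) scn (array([ 0.80072289, -0.19582066,  0.04500765]), np.float64(0.0014921259914410772))
apex [ 0.7627 -0.1878  0.035 ]
L [ 0.703  -0.0969  0.035 ]
R [ 0.6764 -0.2521  0.035 ]
tin [ 0.43539474 -0.01728651  3.02230195] 173.16514600916318 105.0625 1365
V axis deg -10.303628141455986 0.07417030886291781 0.1574988920309793
```

View pics/ov.png

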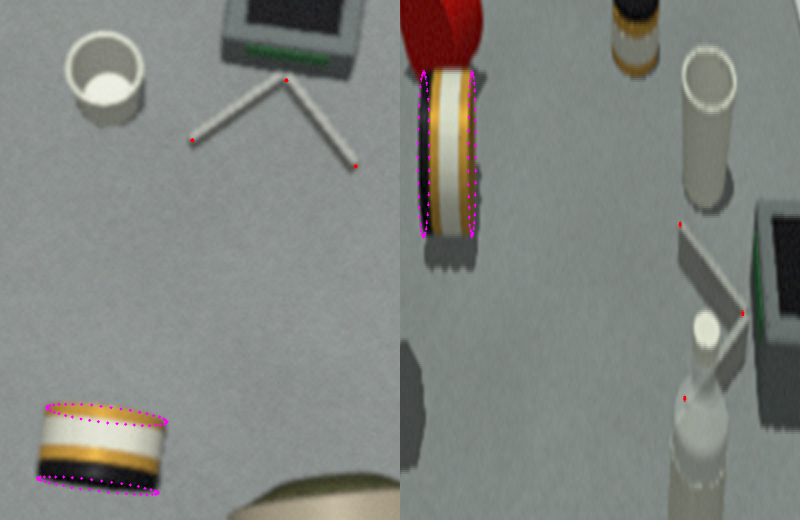

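The overlay fits the tin and the V in both views. The tin's base centre is at (0.435,-0.017), with the lid facing 173°. The V origin is about (0.687,-0.174), axis -10°. Next I close the fingers and go behind the lid.

```bash
python3 -m crank '[0,2.1,-3.1,0,0.108, 0,1.8,-3.3,0,0.108, 0,1.4,-3.5,0,0.108, 0,1.0,-3.6,0,0.107, 0,0.75,-3.7,0,0, 0,0.75,-3.7,0,0, 0,0.75,-3.7,0,0, 0,0.75,-3.7,0,0]' 60
```

```text
time_s: 1.07
position: [0.2589, -0.2341, 0.2314]
tool_rot: [[0.993, -0.119, 0.0], [-0.119, -0.993, -0.0], [0.0, 0.0, -1.0]]
ft_force: [0.0, -0.2, 0.8]
grip_width: 0.0
gripper_force: 0.0
```

```bash
python3 -m crank '[0,0.65,-3.4,0,0, 0,0.65,-3.4,0,0, 0,0.65,-3.4,0,0, 0,0.65,-3.4,0,0, 0,0.65,-3.4,0,0, 0,0.65,-3.4,0,0, 0,0.65,-3.2,0,0, 0,0,0,0,0]'
```

```text
time_s: 1.73
position: [0.3322, -0.0024, 0.2315]
tool_rot: [[0.994, -0.111, 0.001], [-0.111, -0.994, 0.001], [0.001, -0.001, -1.0]]
ft_force: [-1.2, 0.9, -0.2]
grip_width: -0.0002
gripper_force: 0.0
```

```bash
python3 -m crank '[0,0,0.3,2.8,0.0, 0,0,0,2.8,0, 0,0,0,2.8,0, 0,0,0,2.8,0, 0,0,0,1.7,0, 0,0,0,0.95,0, 0,0,0,0,0, 0,0,0,0,0]'
```

```text
time_s: 2.4
position: [0.3315, -0.0102, 0.0929]
tool_rot: [[0.993, -0.118, -0.001], [-0.118, -0.993, 0.0], [-0.001, -0.0, -1.0]]
ft_force: [-0.2, -0.0, -0.1]
grip_width: 0.0001
gripper_force: 0.0
```

```bash
python3 -m crank '[0,0.6,-0.5,0,0, 0,0.6,0,0,0, 0,0.6,0,0,0, 0,0.6,0,0,0, 0,0.5,0,0,0, 0,0.5,0,0,0, 0,0.5,0,0,0, 0,0.5,0,0,0]'
```

```text
time_s: 3.07
position: [0.3759, -0.01, 0.0928]
tool_rot: [[0.993, -0.118, -0.001], [-0.118, -0.993, 0.0], [-0.001, -0.0, -1.0]]
ft_force: [-3.1, -0.5, 3.0]
grip_width: -0.0
gripper_force: 1.8
```

```bash
python3 - <<'E'
from h import *
o=[]
for n,b in(("top",(230,200,360,320)),("side",(210,170,340,290))):
    im=optics.get_image(n); a=cv2.cvtColor(im["color"],cv2.COLOR_RGB2BGR)[b[1]:b[3],b[0]:b[2]]
    o.append(cv2.resize(a,(400,370),interpolation=cv2.INTER_CUBIC))
cv2.imwrite("pics/p1.png",np.hstack(o))
E
```

```text
(no output)
```

View pics/p1.png

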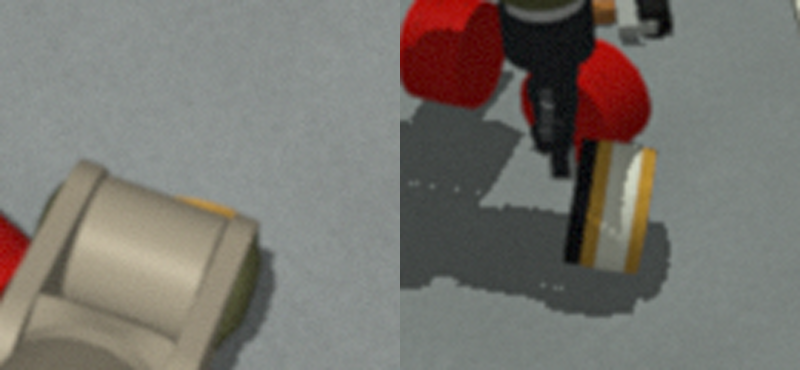

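The tin is pivoting as planned: in the right panel its lid leans about 12° and the fingers press high on it. I continue.

```bash
python3 -m crank '[0,0.5,0,0,0, 0,0.5,0,0,0, 0,0.5,0,0,0, 0,0.5,0,0,0, 0,0.5,0,0,0, 0,0.5,0,0,0, 0,0.4,0,0,0, 0,0,0,0,0]'
```

```text
time_s: 3.83
position: [0.4105, -0.0143, 0.0928]
tool_rot: [[0.993, -0.118, 0.001], [-0.118, -0.993, -0.0], [0.001, 0.0, -1.0]]
ft_force: [0.1, 0.4, 0.1]
grip_width: -0.0001
gripper_force: 0.0
```

Contact force is gone, so it has fallen over. I retract up and back, then look.

```bash
python3 -m crank '[0,-3.5,0,-2.0,0, 0,-3.5,0,-3,0, 2,-1,0,-3,0, 4,0,-3.5,-3,0.12, 7,0,-3.5,-3,0.12, 7,0,-3.5,0,0.12, 7,0,-3.5,0,0.12, 7,0,-3.5,0,0.12]'; cat >> h.py <<'E'
def lid(im,guess):
    g=im["color"].astype(int).max(2); u=proj(im,[*guess,.065]); x0,y0=(u-45).astype(int)
    m=(g[y0:y0+90,x0:x0+90]<60).astype(np.uint8); n,l,s,c=cv2.connectedComponentsWithStats(m)
    i=1+np.argmin([np.hypot(*(c[j]-45))+(900 if s[j,4]<300 else 0) for j in range(1,n)])
    return c[i]+[x0,y0],s[i].tolist()
E
python3 - <<'E'
from h import *
o=[]
for n,b in(("top",(230,100,430,320)),("side",(210,170,410,390))):
    im=optics.get_image(n)
    try:
        p,s=lid(im,(.49,-.024)); print(n,p,s,atz(im,p,.065))
    except Exception as e: print(e)
    a=cv2.cvtColor(im["color"],cv2.COLOR_RGB2BGR)[b[1]:b[3],b[0]:b[2]]
    o.append(cv2.resize(a,(400,440),interpolation=cv2.INTER_CUBIC))
cv2.imwrite("pics/p2.png",np.hstack(o))
E
```

```text
time_s: 4.5
position: [0.3804, 0.1302, 0.2159]
tool_rot: [[0.805, -0.593, 0.001], [-0.593, -0.805, -0.0], [0.001, -0.001, -1.0]]
ft_force: [-0.1, -0.4, 0.8]
grip_width: 0.0696
gripper_force: 0.0
top [291.87091222 248.42943201] [24, 23, 43, 43, 1162] [ 0.49963606 -0.02297799  0.065     ]
side [307.11953042 237.65314835] [27, 34, 41, 29, 937] [ 0.49222629 -0.0343608   0.065     ]
```

View pics/p2.png

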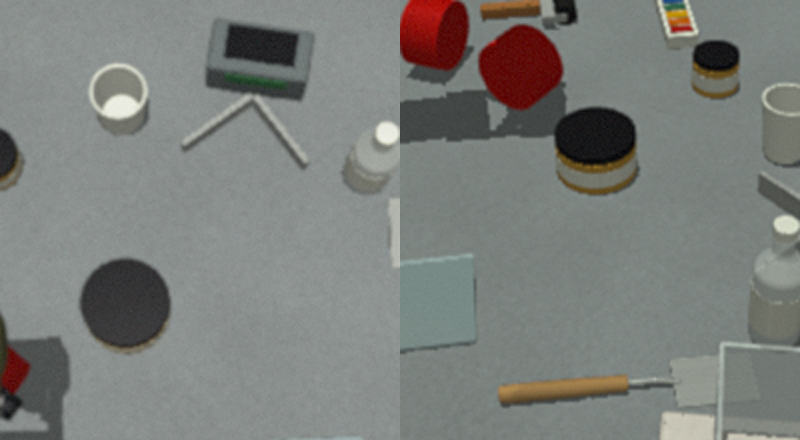

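The right panel and top view both show the tin upright, black lid up, at top px (292,248), which is about (0.498,-0.025). Now I go behind it, facing a point on the V's middle line.

```bash
python3 -m crank '[7,0,0,0,0.097, 7,0,0,0,0.097, 7,0,0,0,0.097, 7,3,0,0,0, 7,3,0,0,0, 7,3,0,0,0, 7,3,0,0,0, 7,0,0,0,0]'; python3 -c "
from rig import env
s=env.observe();print(s['position'],s['q'])"
```

```text
time_s: 5.27
position: [0.4554, 0.0293, 0.215]
tool_rot: [[0.603, -0.798, 0.001], [-0.798, -0.603, -0.001], [0.001, 0.0, -1.0]]
ft_force: [-1.2, -0.3, -0.6]
grip_width: 0.0704
gripper_force: 0.0
[0.45542528 0.0292543  0.2150365 ] [-1.12126095e+01  1.32201151e+01  8.99881266e+01 -5.63600108e-02
  7.67411274e+01  1.31705434e+02]
```

```bash
python3 -m crank '[7,-0.5,0,3.4,0, 7,-0.5,0,3.4,0, 7,0,0,3.4,0, 7,0,0,3.4,0, 7,0,0,3.0,0, 7,0,0,1.9,0, 7,0,0,1,0, 7,0,0,0,0]'
```

```text
time_s: 5.93
position: [0.4455, 0.0411, 0.0186]
tool_rot: [[0.606, -0.796, -0.005], [-0.796, -0.606, 0.001], [-0.003, 0.003, -1.0]]
ft_force: [-0.5, 0.4, -0.7]
grip_width: 0.0699
gripper_force: 0.0
```

```bash
python3 -m crank '[7,0.6,0,0,0, 7,1,0,0,0, 7,1.2,0,0,0, 7,1.3,0,0,0, 7,1.3,0,0,0, 7,1.3,0,0,0, 7,1.3,0,0,0, 7,1.3,0,0,0]'
```

```text
time_s: 6.6
position: [0.5039, -0.034, 0.0211]
tool_rot: [[0.605, -0.796, -0.0], [-0.796, -0.605, 0.001], [-0.001, -0.0, -1.0]]
ft_force: [-3.5, 4.0, 4.2]
grip_width: 0.0701
gripper_force: 2.7
```

```bash
python3 -m crank '[7,1.3,0,0,0, 7,1.3,0,0,0, 7,1.3,0,0,0, 7,1.3,0,0,0, 7,1.3,0,0,0, 7,1.3,0,0,0, 7,1.2,0,0,0, 7,0.8,0,0,0]'
```

```text
time_s: 7.27
position: [0.5634, -0.1126, 0.021]
tool_rot: [[0.604, -0.797, 0.001], [-0.797, -0.604, 0.0], [0.0, -0.001, -1.0]]
ft_force: [-3.2, 4.0, 2.8]
grip_width: 0.0702
gripper_force: 2.7
```

```bash
python3 -m crank '[7,-2,0,0,0, 7,-2,0,0,0, 7,-1,0,-3,0, 7,0,0,-4,-0.12, 7,0,0,-3,-0.12, 7,0,0,0,-0.12, 7,0,0,0,-0.12, 7,0,0,0,-0.12]'; python3 - <<'E'
from h import *
for n in("top","side"):
    im=optics.get_image(n); p,s=lid(im,(.6,-.16)); print(n,p,s,atz(im,p,.065))
    print([np.round(np.array(r["at"])*[640,480]) for r in spotter.look_for(im,"tin")[:5]])
    a=cv2.cvtColor(im["color"],cv2.COLOR_RGB2BGR); cv2.imwrite(f"pics/{n}3.png",a)
E
```

```text
time_s: 7.93
position: [0.5332, -0.0723, 0.1218]
tool_rot: [[0.951, -0.31, 0.003], [-0.31, -0.951, -0.001], [0.003, 0.0, -1.0]]
ft_force: [0.1, -0.3, -0.1]
grip_width: 0.0701
gripper_force: 0.0
top [350.88924731 213.08817204] [29, 26, 36, 49, 930] [ 0.58750829 -0.16823072  0.065     ]
[array([350., 212.])]
side [352.96293103 267.72672414] [22, 31, 45, 33, 1160] [ 0.59531934 -0.16486408  0.065     ]
[array([226., 187.]), array([354., 275.]), array([269., 202.])]
```

View pics/top3.png

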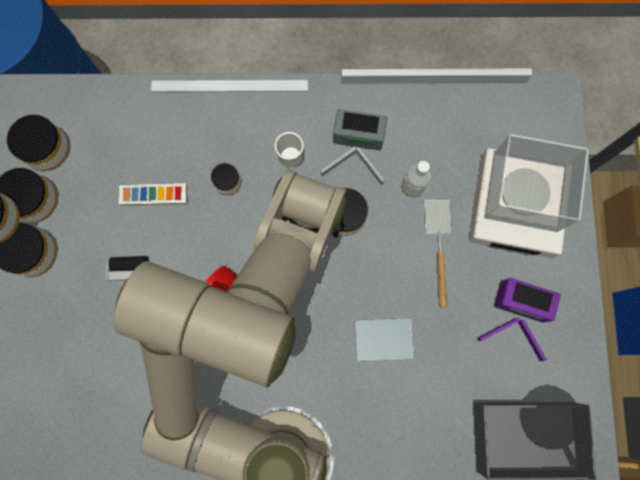

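The top view shows the tin at (350,212), partly under the wrist, just in front of the V; with the side view that puts it at about (0.600,-0.156), on the V's middle line. I line up behind it at -10° and lower.

```bash
python3 -m crank '[7,-0.5,0,0,-0.07, 7,0,0,0,-0.07, 7,0,2.4,0,0, 7,0,2.4,0,0, 7,0,2.4,0,0, 7,0,0,0,0, 7,0,0,0,0, 7,0,0,0,0]'
```

```text
time_s: 8.8
position: [0.5148, -0.1402, 0.1204]
tool_rot: [[0.983, -0.182, -0.0], [-0.182, -0.983, 0.0], [-0.0, -0.0, -1.0]]
ft_force: [0.5, 0.2, -0.5]
grip_width: 0.0699
gripper_force: 0.0
```

```bash
python3 -m crank '[7,0,0,2.5,0, 7,0,0,2.5,0, 7,0,0,2.5,0, 7,0,0,1.5,0, 7,0,0,1,0, 7,0,0,0,0, 7,0,0,0,0, 7,0,0,0,0]'
```

```text
time_s: 9.47
position: [0.5154, -0.1404, 0.0214]
tool_rot: [[0.984, -0.18, 0.002], [-0.18, -0.984, -0.001], [0.002, 0.001, -1.0]]
ft_force: [-0.3, -0.0, -0.2]
grip_width: 0.0703
gripper_force: 0.0
```

```bash
python3 -m crank '[7,1,0,0,0, 7,1.3,0,0,0, 7,1.4,0,0,0, 7,1.4,0,0,0, 7,1.4,0,0,0, 7,1.4,0,0,0, 7,1,0,0,0, 7,0.6,0,0,0]'
```

```text
time_s: 10.13
position: [0.6087, -0.1575, 0.0216]
tool_rot: [[0.984, -0.18, 0.0], [-0.18, -0.984, -0.0], [0.0, 0.0, -1.0]]
ft_force: [-6.3, 1.3, 5.2]
grip_width: 0.0701
gripper_force: 3.7
```

```bash
python3 -m crank '[7,0.3,0,0,0, 7,0.3,0,0,0, 7,0.3,0,0,0, 7,0.3,0,0,0, 7,0.2,0,0,0, 7,0.2,0,0,0, 7,0.2,0,0,0, 7,0.2,0,0,0]'
```

```text
time_s: 10.8
position: [0.6272, -0.1609, 0.0214]
tool_rot: [[0.984, -0.18, -0.001], [-0.18, -0.984, 0.0], [-0.001, 0.0, -1.0]]
ft_force: [-7.6, 1.7, 5.5]
grip_width: 0.0701
gripper_force: 4.3
```

```bash
python3 -m crank '[7,0.1,0,0,0, 7,0.15,0,0,0, 7,0.15,0,0,0, 7,0.15,0,0,0, 7,0.1,0,0,0, 7,0.1,0,0,0, 7,0.1,0,0,0, 7,0,0,0,0]'
```

```text
time_s: 11.47
position: [0.634, -0.1622, 0.0214]
tool_rot: [[0.984, -0.18, -0.005], [-0.18, -0.984, 0.001], [-0.005, 0.0, -1.0]]
ft_force: [-12.8, 1.9, 9.4]
grip_width: 0.0701
gripper_force: 8.1
```

```bash
python3 -m crank '[7,0.1,0,0,0, 7,0,0,0,0, 7,0.1,0,0,0, 7,0,0,0,0, 7,0.1,0,0,0, 7,0,0,0,0, 7,0,0,0,0, 7,0,0,0,0]'; python3 -c "
from rig import env
s=env.observe();print(s['position'],s['ft_force'],s['wrist_torque'])"
```

```text
time_s: 12.13
position: [0.6344, -0.1625, 0.0212]
tool_rot: [[0.984, -0.179, -0.011], [-0.179, -0.984, 0.002], [-0.011, 0.0, -1.0]]
ft_force: [-26.7, 1.9, 15.2]
grip_width: 0.0703
gripper_force: 16.5
[ 0.63439664 -0.16252411  0.02123656] [-26.68421821   1.93576623  15.22415602] [0.02283023 3.72307038 0.18606166]
```

The force rose to 27 N with no further motion, so the tin is seated. I back off straight, lift clear and check.

```bash
python3 -m crank '[7,-0.3,0,0,0, 7,-0.5,0,0,0, 7,-1.5,0,0,0, 7,-2.5,0,0,0, 7,-3,0,-2,0, 7,-3,0,-3,0, 7,-3.5,0,-3,0, 7,-3.5,0,-3,0]'; python3 - <<'E'
from h import *
o=[]
for n,b in(("top",(310,100,430,220)),("side",(330,190,490,350))):
    im=optics.get_image(n); 
    try: p,s=lid(im,(.687,-.174)); print(n,p,s,atz(im,p,.065))
    except Exception as e: print(e)
    a=cv2.cvtColor(im["color"],cv2.COLOR_RGB2BGR)
    o.append(cv2.resize(a[b[1]:b[3],b[0]:b[2]],(400,400),interpolation=cv2.INTER_CUBIC))
cv2.imwrite("pics/p4.png",np.hstack(o))
E
```

```text
time_s: 12.8
position: [0.47, -0.1321, 0.1255]
tool_rot: [[0.984, -0.18, 0.002], [-0.18, -0.984, -0.001], [0.002, 0.0, -1.0]]
ft_force: [0.3, -0.5, 1.3]
grip_width: 0.0702
gripper_force: 0.0
top [351.23082437 175.12544803] [23, 25, 44, 43, 1395] [ 0.68514895 -0.17056655  0.065     ]
side [389.3557423  268.73482726] [24, 32, 44, 33, 1071] [ 0.68325915 -0.17840209  0.065     ]
```

View pics/p4.png

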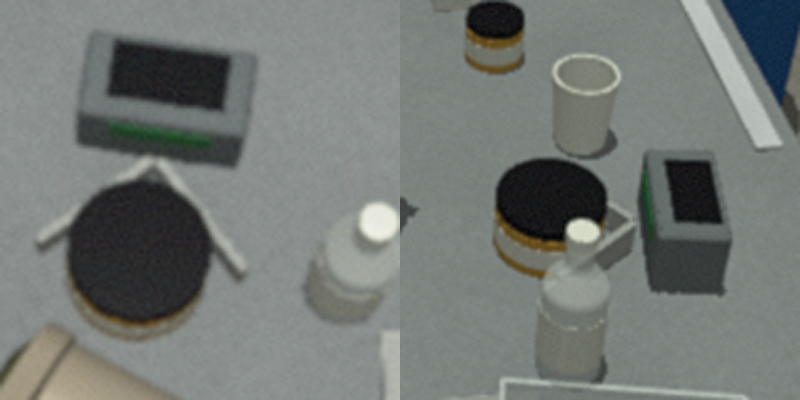

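The tin stands, lid up, in the V: top px (351,175), or (0.685,-0.171), against the estimated origin (0.687,-0.174). The right-hand contact is uncertain by 1–3 mm, so I nudge gently at -30° as a test.

```bash
python3 -m crank '[5,0,0,0,0.114, 5,0,0,0,0.114, 5,0,0,0,0.114, 5,2.4,-1.45,0,0, 5,2.4,-1.45,0,0, 5,2.4,-1.45,0,0, 5,2.4,-1.45,0,0, 5,2.4,-1.45,0,0]'; python3 -m crank '[5,0,0,0,0, 5,0,0,2.5,0, 5,0,0,2.5,0, 5,0,0,2.5,0, 5,0,0,1.5,0, 5,0,0,1.2,0, 5,0,0,0,0, 5,0,0,0,0]'
```

```text
time_s: 13.57
position: [0.6133, -0.1294, 0.1238]
tool_rot: [[0.866, -0.5, 0.001], [-0.5, -0.866, -0.0], [0.001, -0.0, -1.0]]
ft_force: [-0.5, -0.2, 0.6]
grip_width: 0.05
gripper_force: 0.0
time_s: 14.23
position: [0.6115, -0.1297, 0.0222]
tool_rot: [[0.866, -0.5, 0.0], [-0.5, -0.866, -0.0], [0.0, -0.0, -1.0]]
ft_force: [-0.1, -0.1, -0.3]
grip_width: 0.0501
gripper_force: 0.0
```

```bash
python3 -m crank '[5,0.6,0,0,0, 5,0.8,0,0,0, 5,0.5,0,0,0, 5,0.3,0,0,0, 5,0.2,0,0,0, 5,0.1,0,0,0, 5,0.1,0,0,0, 5,0,0,0,0]'
```

```text
time_s: 14.9
position: [0.6338, -0.1424, 0.0221]
tool_rot: [[0.866, -0.499, -0.001], [-0.499, -0.866, 0.0], [-0.001, -0.0, -1.0]]
ft_force: [-0.4, 0.3, 0.0]
grip_width: 0.0499
gripper_force: 0.1
```

```bash
python3 -m crank '[5,0.1,0,0,0, 5,0,0,0,0, 5,0.1,0,0,0, 5,0,0,0,0, 5,0.1,0,0,0, 5,0.0,0,0,0, 5,0,0,0,0, 5,0,0,0,0]'
```

```text
time_s: 15.57
position: [0.6348, -0.1431, 0.0218]
tool_rot: [[0.867, -0.499, -0.005], [-0.499, -0.867, 0.002], [-0.005, 0.001, -1.0]]
ft_force: [-10.5, 5.3, 4.0]
grip_width: 0.0501
gripper_force: 4.8
```

```bash
python3 -m crank '[5,0.1,0,0,0, 5,0,0,0,0, 5,0.1,0,0,0, 5,0,0,0,0, 5,0.1,0,0,0, 5,0.0,0,0,0, 5,0,0,0,0, 5,0,0,0,0]'
```

```text
time_s: 16.23
position: [0.6356, -0.1443, 0.0218]
tool_rot: [[0.867, -0.499, -0.009], [-0.499, -0.867, 0.003], [-0.009, 0.002, -1.0]]
ft_force: [-18.0, 3.6, 9.3]
grip_width: 0.05
gripper_force: 9.2
```

It crept along the left wall's direction, so a small right-hand gap did remain. I continue.

```bash
python3 -m crank '[5,0.1,0.1,0,0, 5,0,0,0,0, 5,0.1,0.1,0,0, 5,0,0,0,0, 5,0.1,0.1,0,0, 5,0.0,0,0,0, 5,0,0,0,0, 5,0,0,0,0]'
```

```text
time_s: 16.9
position: [0.636, -0.1452, 0.0217]
tool_rot: [[0.867, -0.498, -0.011], [-0.498, -0.867, 0.008], [-0.014, -0.001, -1.0]]
ft_force: [-21.4, 18.6, 13.4]
grip_width: 0.0501
gripper_force: 14.7
```

The reaction now points off the right wall as well, at 139°. I finish with a press along the V's axis, then release.

```bash
python3 -m crank '[5,0.05,-0.1,0,0, 5,0,0,0,0, 5,0.05,-0.1,0,0, 5,0,0,0,0, 5,0.05,-0.1,0,0, 5,0.05,0,0,0, 5,0,0,0,0, 5,0,0,0,0]'
```

```text
time_s: 17.57
position: [0.6361, -0.1449, 0.0217]
tool_rot: [[0.867, -0.499, -0.019], [-0.499, -0.867, 0.007], [-0.02, 0.004, -1.0]]
ft_force: [-37.7, 11.3, 20.8]
grip_width: 0.0501
gripper_force: 22.7
```

```bash
python3 -m crank '[5,-0.3,0,0,0, 5,-0.4,0,0,0, 5,-0.8,0,0,0, 5,-2,0,0,0, 5,-3,0,-1,0, 5,-3,0,-3,0, 5,-3,0,-3,0, 5,-3,0,-3,0]'; python3 - <<'E'
from h import *
o=[]
for n,b in(("top",(310,100,430,220)),("side",(330,190,490,350))):
    im=optics.get_image(n); 
    p,s=lid(im,(.687,-.174)); print(n,p,s,atz(im,p,.065))
    a=cv2.cvtColor(im["color"],cv2.COLOR_RGB2BGR)
    o.append(cv2.resize(a[b[1]:b[3],b[0]:b[2]],(400,400),interpolation=cv2.INTER_CUBIC))
cv2.imwrite("pics/p5.png",np.hstack(o))
E
```

```text
time_s: 18.23
position: [0.5094, -0.0709, 0.1214]
tool_rot: [[0.866, -0.5, 0.0], [-0.5, -0.866, -0.0], [0.0, -0.0, -1.0]]
ft_force: [-0.0, -0.5, 0.4]
grip_width: 0.05
gripper_force: 0.0
top [352.24115523 174.4967509 ] [25, 24, 43, 43, 1385] [ 0.68677301 -0.17311745  0.065     ]
side [390.10757717 269.20579981] [24, 32, 45, 34, 1069] [ 0.68473764 -0.18028608  0.065     ]
```

View pics/p5.png

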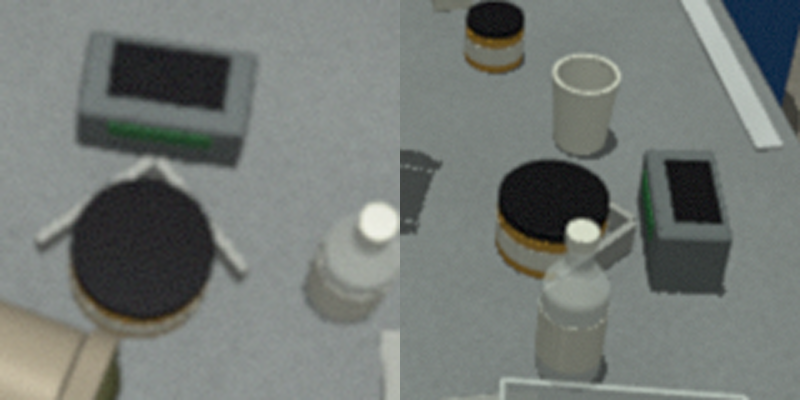

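The tin sits snugly between both walls at (0.687,-0.173), matching the measured origin, lid up, with the robot clear.

```bash
python3 -c "
from rig import env
print(env.close_job())"
```

```text
the job is handed in; nothing more can be done
None
```

I tipped the tin upright by pushing and pushed it into the grey scanner V, where it rests against both walls, lid up; the job was handed in at about 18 s (no verdict was returned) with the robot clear.

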